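# Tighten the mould press screw eye with a tommy bar

### The arm

A 6-joint arm with a two-finger parallel gripper is mounted at the origin on a cart in front of the work surface, level with it; the furniture and walls round the work are solid. World frame = base frame: x ahead of the robot, y to its left, z up, the work surface at z = 0. Lengths are in m, angles in rad, forces in N, time in s.
With the tool pointing down it reaches from about 0.3 to 0.775 m from the base axis. Payload 14.6 kg.
Tool frame: the origin (TCP) lies midway between the tips of the shut fingers; the grasp point (between the pads) lies 19 mm behind it; z points along the fingers, y is the line along which they close (so a half turn about z gives the same grasp; the last joint's range is limited). The gripper opens to 94 mm and grips with 3 to 60 N. Pads are 16 mm wide; open, the fingers measure 119 mm over their backs; the gripper's body (75 mm by 177 mm) begins 78 mm behind the grasp point.
Start: joints at [1.064, 0.3, 1.521, -0, 1.321, -0.067], TCP at [0.234, 0.498, 0.205] pointing down, gripper open.
Joint ranges: [-3.03, 3.03], [-0.79, 2.21], [0.23, 2.52], [-1.04, 4.18], [0, 3.07], [-2.55, 2.55]. Speed limits (rad/s): [2.22, 2.22, 2.57, 3.14, 3.14, 3.14].

### API

Orientations are given as [roll, pitch, yaw] about the fixed x, y, z axes, in that order (R = Rz(yaw) Ry(pitch) Rx(roll)).
In Python, from station import ctrl gives the robot as it stands. The module is installed in compiled form; this text tells all that it offers.
- The arm moves only by the tool servo_tool, never from a script. Its argument "plan" is a list of rows, each a list of 7 numbers: the opening in per cent of the stroke, from 0 (shut) to 100 (fully open), then the shift along the tool's x, y, z in m, then the turn, a rotation vector about the tool's x, y, z in rad. A call has exactly 8 rows; each row shifts and turns the commanded pose from where the row before left it, along the tool's axes as they then stand; what a row does not reach is not made up. A row lasts 1/8 s, in which the tool goes at most 62.5 mm and 10.7 degrees, less where a joint would pass 70% of its speed; a pose out of reach is approached as far as the arm can. A call with a gripper value outside its range is refused whole. The fingers move at their own pace and stop on an object; "force" is the grip in N (left out, the last holds). Time passes only in rows, so rows that do not move let the fingers close, or fill a call up. It gives the time, the measured TCP pose, the force, the opening and the grip force at its end, in the units of the state.
- ctrl.get_obs(): the state, without advancing time (a new reading comes with each control period).
- ctrl.camera(name): name is "scene" or "top" or "wrist"; returns a dict with "pixels" (420x560x3 uint8, red, green, blue), "z_map" (420x560 float32, m along the optical axis (not along the pixel's ray), 0 where there is no reading), "mtx" (3x3 intrinsics, pixels), "pose" (4x4, takes a point from camera to world coordinates). Camera axes: x right, y up, looking along -z (the intrinsics and any distortion apply to the point x, -y, -z); pixel columns grow to the right and rows downward; lengths in m; the calibration is good to about 2 mm. A picture is of the moment at which its call begins.
- ctrl.hand_in(): hands the job in; it is judged then, once.
The state is a dict: "time_s": time; "qpos": joint angles; "joint_vel": joint speeds; "tau": joint torques, N m; "ee_pos": TCP position; "eef_rot": TCP orientation; "force": force on the tool from outside, world axes, zero at the start; "moment": the same for the moment, N m; "grip_width": finger opening in m; "grip_force": force on a finger pad.
Only numpy, scipy, OpenCV 4.12 (cv2) and the standard library are available. Lean on these libraries where they do the work, as an engineer would, in place of code of your own. Each camera call takes 0.05 s, during which the arm holds its last target. There are 200 camera calls.

### The job

Take the blue-sleeved steel bar from its wooden cradle, slide its bare end through the loop of the brass screw eye on the soap mould press, and with it turn the eye clockwise (seen from above) until it seats and is firmly tight, but do not force it further. Then draw the bar out without loosening the eye again and lay the bar back in its cradle. Turn the eye only with the bar, and leave the other things alone.

Things in the scene. Friction and masses are not known exactly. Their poses are not given: they have to be found in the camera images.
- press: Wooden soap mould press, fixed; origin on the eye's turning axis at worktop height. Board x -130 to +70, y -52 to +123 mm. Brown clamp bar x -26 to +26, y -30 to +125 mm, top at 66 mm. Green mould on the +y side (x -125 to +65, y +45 to +111, top 48 mm): bring the rod in from the -y side.
- eye: Brass screw eye, upright; turns about its z axis, tightening clockwise from above (negative yaw). Origin on the axis, 66 mm above the worktop. The loop's hole runs along its y axis, at first within 0.1 rad of the press's y. Friction 0.08 N m; after 0.2 to 0.8 rad (unseen, differs) it meets a springy seat, +4 N m per rad. Tight from 0.25 N m in all, 0.3 to 0.5 is good, over 0.68 is too much.
- loop (a point): Centre of the eye's loop, 95 mm above the worktop (axes as eye). Ring of 9 mm inner radius in 7 mm wire. The 12 mm bar has 3 mm room all round and about 0.7 rad of yaw play each way before it binds in the loop and turns the eye. Let go when tight, the eye springs back a few hundredths of a rad and friction keeps it tight, unless it is pushed back.
- bar: Loose steel bar, 12 mm thick, 190 mm long, round ends, 0.12 kg; its own x axis runs along it and its origin is its middle. A blue sleeve for gripping, 16 x 16 mm square and 50 mm long, is centred at x -45 mm; the bare end that goes through the loop is at x +95 mm.
- cradle: Light wooden cradle, fixed to the worktop; origin under the bar's middle at worktop height, x axis along the bar. Base 200 x 50 mm, 10 mm high. Two V-notched supports, 10 mm thick, at x -82 and +50 mm; they hold the bar with its axis 40 mm above the worktop; the prongs end 52 mm above the worktop and the notch is 26 mm wide at the top. The bar lies with its middle over the origin, bare end to +x.
- tape: Loose roll of tape, 94 mm wide, 26 mm high; a bystander. Origin under its centre.
- soap_green: Loose green bar of soap, 51 x 72 x 27 mm; a bystander. Origin under its centre.
- salve_tin: Loose white round salve tin, 59 mm wide, 22 mm high; a bystander. Origin under its centre.
Not all that is in view belongs to the job. There is more than one size of the bar; the job needs the larger.

How it is judged:
By the outcome, as a careful person would: the job done as asked, in the order asked, and still so for the second after the job is handed in, with the robot touching nothing.
It also fails if it takes over 67 s, if anything falls off the work surface, if the arm or the gripper's body presses on something with over 40 N, if the wrist force passes 120 N, or if a joint passes its speed limit or range.

## Working session

There is one attempt and no reset: what is moved stays moved. The work goes in short steps, Python scripts to look and compute and a tool call to move; the robot and the scene stay as the last step left them, time stands still between calls to the robot, and variables do not carry over. Pictures are saved under pics/ and viewed, at most 10 in all, crops included, and the job is handed in when it is done.

Besides the shell and the picture viewer there is one more tool, called after "Call:" as a command line: name --pt "numbers of a row" for each row, then --argument value for the rest. servo_tool: Moves the arm, as the interface text tells. Its arguments: {"type":"object","properties":{"plan":{"type":"array","items":{"type":"array","items":{"type":"number"}}},"force":{"type":"number"}},"required":["plan"]}

```bash
mkdir -p pics
cat > h.py <<'E'
import numpy as np, cv2
from station import ctrl
def cam(n,save=None):
    c=ctrl.camera(n)
    if save: cv2.imwrite('pics/'+save,c['pixels'][:,:,::-1])
    np.savez('/tmp/'+n+'.npz',**{k:c[k] for k in('pixels','z_map','mtx','pose')})
    return c
def cloud(c):
    z=c['z_map'];K=c['mtx'];v,u=np.mgrid[:z.shape[0],:z.shape[1]]
    p=np.stack([(u-K[0,2])/K[0,0]*z,-(v-K[1,2])/K[1,1]*z,-z,np.ones_like(z)],-1)@c['pose'].T
    return p[...,:3]
def proj(c,P):
    P=np.atleast_2d(P);q=np.c_[P,np.ones(len(P))]@np.linalg.inv(c['pose']).T
    K=c['mtx'];return np.c_[K[0,0]*q[:,0]/-q[:,2]+K[0,2],K[1,1]*-q[:,1]/-q[:,2]+K[1,2]]
E
python3 - <<'E'
from h import *
cs=[cam(n) for n in('scene','top')]
im=[c['pixels'][:,:,::-1] for c in cs]
cv2.imwrite('pics/a.png',im[0]);cv2.imwrite('pics/b.png',im[1])
for c in cs: print(list(c.keys()),c['mtx'].round(1).tolist(),c['pose'].round(3).tolist())
print(ctrl.get_obs())
E
```

```text
['pixels', 'z_map', 'mtx', 'pose'] [[391.6, 0.0, 276.1], [0.0, 391.6, 212.3], [0.0, 0.0, 1.0]] [[0.743, 0.501, -0.443, 0.145], [-0.669, 0.567, -0.481, -0.535], [0.01, 0.654, 0.757, 0.709], [0.0, 0.0, 0.0, 1.0]]
['pixels', 'z_map', 'mtx', 'pose'] [[427.8, 0.0, 286.8], [0.0, 427.8, 205.1], [0.0, 0.0, 1.0]] [[0.011, 0.995, -0.103, 0.435], [-1.0, 0.013, 0.019, -0.122], [0.02, 0.102, 0.995, 0.943], [0.0, 0.0, 0.0, 1.0]]
{'time_s': 0.1, 'qpos': array([ 1.06438520e+00,  3.00427724e-01,  1.52149320e+00, -6.03779754e-06,
        1.32070812e+00, -6.65734262e-02]), 'joint_vel': array([ 3.19766240e-04, -4.59912216e-05, -2.48870389e-04,  1.51123004e-03,
       -1.42514176e-03,  5.99384977e-04]), 'tau': array([ 3.91953508e-04, -5.32646728e+01, -3.53281224e+01,  7.08750193e-02,
        2.35506683e-02, -4.62723790e-05]), 'ee_pos': array([0.23406606, 0.49745607, 0.2049473 ]), 'eef_rot': array([-3.14055817e+00, -6.31094596e-05,  2.70175642e+00]), 'force': array([-0.25696858, -0.32354707,  0.6879926 ]), 'moment': array([-0.00708281, -0.02046556, -0.01011647]), 'grip_force': 0.0, 'grip_width': 0.0942963887191581}
```

View pics/a.png

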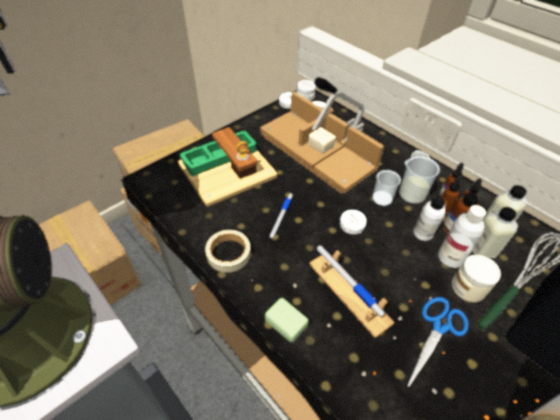

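View pics/b.png

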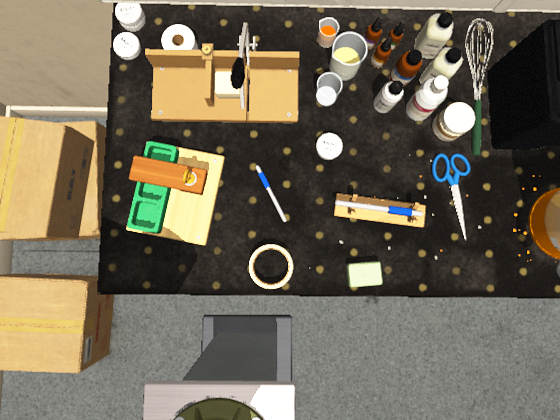

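The scene shows the press (scene ~(228,165), top ~(175,190)) with the brass eye at top ~(190,178). There are two blue-sleeved bars: one in the cradle at top (335–425, ~208), and a loose one at top (257,167)–(285,220). The one in the cradle fits the description; I'll confirm this with a crop and a length measurement.

Run:
```python
from h import *
t=np.load('/tmp/top.npz');s=np.load('/tmp/scene.npz')
def up(i,x0,x1,y0,y1,w,h): return cv2.resize(i[y0:y1,x0:x1,::-1],(w,h),interpolation=cv2.INTER_CUBIC)
ti,si=t['pixels'],s['pixels']
cv2.imwrite('pics/c.png',np.vstack([np.hstack([up(ti,325,435,180,240,400,218),up(ti,120,230,140,250,400,300)[:218] if 0 else up(ti,240,300,160,225,400,218)]),
 np.hstack([up(ti,120,230,135,250,365,380),up(si,300,405,235,340,435,380)])]))
for n,c in(('top',t),('scene',s)):
    P=cloud(c);hsv=cv2.cvtColor(c['pixels'],cv2.COLOR_RGB2HSV)
    m=cv2.inRange(hsv,(105,120,60),(125,255,255))
    k,l,st,ce=cv2.connectedComponentsWithStats(m)
    for i in range(1,k):
        if st[i,4]>25:
            q=P[l==i];print(n,'blue',ce[i].round(1),st[i,4],np.median(q,0).round(4),q.max(0).round(3),q.min(0).round(3))
# cradle region pts by height
P=cloud(t);print('table z',np.median(P[230:240,300:330,2]))
for r,(x0,x1,y0,y1) in dict(cradle=(325,435,185,235),loose=(245,295,160,228),press=(120,230,135,250)).items():
    q=P[y0:y1,x0:x1].reshape(-1,3);print(r,np.histogram(q[:,2],np.arange(-.01,.13,.01))[0])
# bar in cradle: highest ridge
q=P[185:235,325:435].reshape(-1,3);b=q[(q[:,2]>.036)]
c0=b[:,:2].mean(0);U=np.linalg.svd(b[:,:2]-c0)[2][0] if 0 else cv2.fitLine(b[:,:2].astype(np.float32),cv2.DIST_HUBER,0,.01,.01).ravel()
a=(b[:,:2]-U[2:])@U[:2];print('bar dir',U,a.min(),a.max(),U[2:]+U[:2]*a.min(),U[2:]+U[:2]*a.max(),np.median(b[:,2]))
q=P[135:250,120:230].reshape(-1,3)
e=q[q[:,2]>.073];print('eye',len(e),e.mean(0),e.min(0),e.max(0))
b=q[(q[:,2]>.058)&(q[:,2]<.07)];print('clamp',cv2.minAreaRect((b[:,:2]*1000).astype(np.float32)))
b=q[(q[:,2]>.005)];print('press',cv2.minAreaRect((b[:,:2]*1000).astype(np.float32)))
```

```text
top blue [434.6 165.9] 41 [ 0.6239 -0.4671  0.0069] [ 0.656 -0.122  0.943] [ 0.435 -0.49  -0.001]
top blue [451.6 164.1] 49 [ 0.6298 -0.5082  0.005 ] [ 0.657 -0.5    0.011] [ 0.6   -0.526 -0.004]
top blue [444. 167.] 32 [ 0.6231 -0.4921  0.0063] [ 0.645 -0.122  0.943] [ 0.435 -0.497 -0.001]
top blue [263.6 179.4] 104 [ 0.5885 -0.0887  0.0107] [ 0.608 -0.076  0.015] [ 0.569 -0.1   -0.003]
top blue [400.2 210.5] 165 [ 0.5198 -0.3788  0.0474] [ 0.529 -0.355  0.052] [ 0.51  -0.408  0.01 ]
scene blue [285.9 203.6] 88 [ 0.5902 -0.086   0.011 ] [ 0.613 -0.064  0.014] [ 0.572 -0.1   -0.002]
scene blue [364.7 294.3] 250 [ 0.52   -0.3769  0.0468] [ 0.56  -0.341  0.709] [ 0.145 -0.535 -0.002]
scene blue [445.3 316.4] 633 [ 0.6241 -0.5022  0.006 ] [ 0.663 -0.46   0.709] [ 0.145 -0.549 -0.004]
table z -0.0006054152450477024
cradle [2014 2193  531   21   81  577   60    0    0    0    0    0    0    0]
loose [1974 1317   98    0    0    0    0    0    0    0    0    0    0    0]
press [3430 1609 3503 1069  199  873   78 1723   39   25   11   45    7    0]
bar dir [ 0.12048521  0.9927151   0.5212699  -0.34517848] -0.08294637387884829 0.2110667327302029 [ 0.51127611 -0.4275206 ] [ 0.54670034 -0.13564935] 0.045617755831675155
eye 130 [0.53475423 0.00748737 0.35194103] [ 0.43518034 -0.12211424  0.07403228] [0.59144599 0.06962301 0.94290797]
clamp ((586.8859252929688, 109.73783874511719), (154.72357177734375, 52.206302642822266), 79.49472045898438)
press ((539.9852294921875, 27.715042114257812), (333.2082824707031, 201.71981811523438), 79.3599853515625)
```

View pics/c.png

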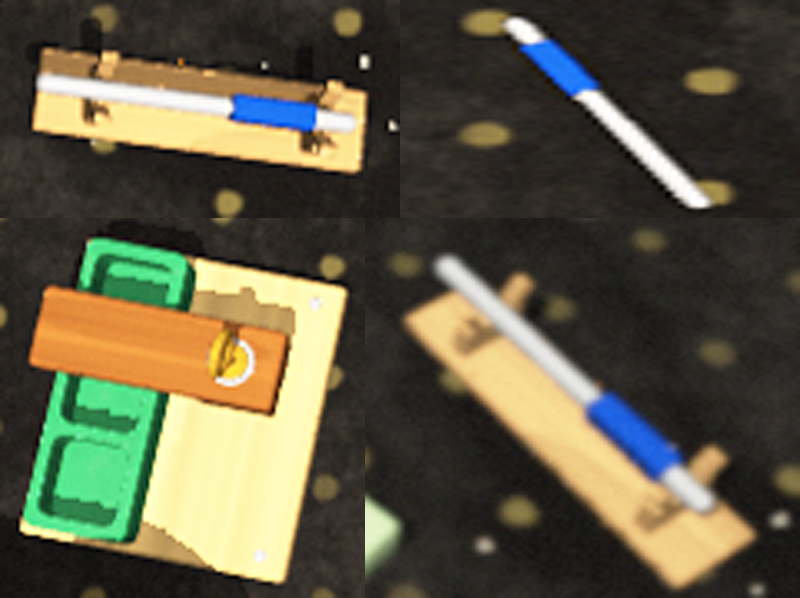

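The crops show that the cradle bar, blue sleeve toward the right, is far thicker and longer than the loose one lying flat (top ~(270,193), z ~11 mm). It is the one in the V-supports, so it is the bar the job needs. The eye's ring is at top ~(190,178), with its hole along the clamp.

Run:
```python
from h import *
for n,R in(('top',dict(cr=(325,435,185,235),pr=(120,230,135,250),lo=(245,295,160,228))),('scene',dict(cr=(300,405,235,340),pr=(170,285,115,205),lo=(265,300,185,245)))):
    c=np.load(f'/tmp/{n}.npz');P=cloud(c);ok=c['z_map']>0
    g=lambda r:(lambda a:P[a[2]:a[3],a[0]:a[1]][ok[a[2]:a[3],a[0]:a[1]]])(R[r])
    def line(b,t):
        L=cv2.fitLine(b[:,:2].astype(np.float32),cv2.DIST_HUBER,0,.001,.001).ravel();L=L*np.r_[1,1,1,1]
        d,o=L[:2]*np.sign(L[1]),L[2:];a=(b[:,:2]-o)@d;print(n,t,'yaw',np.arctan2(d[1],d[0]).round(3),'len',(a.max()-a.min()).round(3),'ends',(o+d*a.min()).round(4),(o+d*a.max()).round(4),'z',np.percentile(b[:,2],[50,95]).round(4))
    q=g('cr');line(q[(q[:,2]>.037)&(q[:,2]<.06)],'bar')
    q=g('lo');line(q[(q[:,2]>.006)],'loose')
    q=g('pr')
    b=q[(q[:,2]>.06)&(q[:,2]<.07)];line(b,'clamp');print('  rect',cv2.minAreaRect((b[:,:2]*1000).astype(np.float32)))
    b=q[(q[:,2]>.078)&(q[:,2]<.13)];line(b,'eye');print('  mean',b.mean(0).round(4),b.max(0).round(4),b.min(0).round(4),len(b))
```

```text
top bar yaw 1.452 len 0.189 ends [ 0.5128 -0.4277] [ 0.5351 -0.2403] z [0.0456 0.0514]
top loose yaw 0.492 len 0.138 ends [ 0.4962 -0.1359] [ 0.6175 -0.071 ] z [0.0095 0.013 ]
top clamp yaw 1.379 len 0.155 ends [0.5715 0.0338] [0.6011 0.1858] z [0.065  0.0677]
  rect ((586.8602905273438, 109.73049926757812), (154.717529296875, 52.09358596801758), 79.42694091796875)
top eye yaw 2.87 len 0.029 ends [0.5916 0.0589] [0.5637 0.0667] z [0.1029 0.1105]
  mean [0.5774 0.0631 0.0992] [0.5914 0.0696 0.1119] [0.5637 0.0579 0.0788] 89
scene bar yaw 1.467 len 0.188 ends [ 0.5154 -0.4272] [ 0.5349 -0.2397] z [0.0454 0.0514]
scene loose yaw 0.49 len 0.14 ends [ 0.4974 -0.1372] [ 0.621  -0.0712] z [0.0098 0.013 ]
scene clamp yaw 1.377 len 0.156 ends [0.5719 0.0342] [0.6019 0.1873] z [0.0661 0.0684]
  rect ((589.8005981445312, 110.13252258300781), (155.93118286132812, 52.63566970825195), 79.15680694580078)
scene eye yaw 2.838 len 0.031 ends [0.5956 0.0578] [0.566  0.0671] z [0.096  0.1106]
  mean [0.5804 0.0628 0.0963] [0.596  0.0703 0.1122] [0.5665 0.0571 0.0796] 86
```

Call:
servo_tool --pt "100 0 0 0 0 0 0.08" --pt "100 0 0 0 0 0 0.08" --pt "100 0 0 0 0 0 0.08" --pt "100 0 0 0 0 0 0.08" --pt "100 0 0 0 0 0 0.08" --pt "100 0 0 0 0 0 0.08" --pt "100 0 0 0 0 0 0.08" --pt "100 0 0 0 0 0 0.08"

```text
time_s: 1.1
ee_pos: [0.2341, 0.4975, 0.2051]
eef_rot: [-3.141, 0.0, 2.059]
force: [0.6, 0.6, -0.7]
grip_width: 0.0942
grip_force: 0.0
```

Call:
servo_tool --pt "100 -0.05 -0.009 0 0 0 0" --pt "100 -0.055 -0.01 0 0 0 0" --pt "100 -0.055 -0.01 0 0 0 0" --pt "100 -0.055 -0.01 0 0 0 0" --pt "100 -0.055 -0.01 0 0 0 0" --pt "100 -0.055 -0.01 0 0 0 0" --pt "100 -0.055 -0.01 0 0 0 0" --pt "100 -0.055 -0.01 0 0 0 0"

```text
time_s: 2.1
ee_pos: [0.3697, 0.075, 0.2055]
eef_rot: [3.141, 0.0, 2.062]
force: [0.9, 0.9, -0.3]
grip_width: 0.0941
grip_force: 0.0
```

Call:
servo_tool --pt "100 -0.055 -0.01 0 0 0 0" --pt "100 -0.055 -0.01 0 0 0 0" --pt "100 -0.055 -0.01 0 0 0 0" --pt "100 -0.055 -0.01 0 0 0 0" --pt "100 -0.055 -0.01 0 0 0 0" --pt "100 -0.055 -0.01 0 0 0 0" --pt "100 -0.055 -0.01 0 0 0 0" --pt "100 -0.05 -0.01 0 0 0 0"

```text
time_s: 3.1
ee_pos: [0.5043, -0.3464, 0.2049]
eef_rot: [-3.141, -0.001, 2.061]
force: [-0.2, 0.0, 0.5]
grip_width: 0.0944
grip_force: 0.0
```

Call:
servo_tool --pt "100 -0.03 0 0 0 0 0" --pt "100 -0.0 -0.0 0 0 0 0.12" --pt "100 0 0 0 0 0 0.12" --pt "100 0 0 0 0 0 0.12" --pt "100 0 0 0 0 0 0.12" --pt "100 0 0 0 0 0 0.12" --pt "100 0 0 0 0 0 0" --pt "100 0 0 0 0 0 0"

```text
time_s: 4.1
ee_pos: [0.5183, -0.3709, 0.2052]
eef_rot: [-3.141, -0.0, 1.464]
force: [-0.1, -0.2, -0.8]
grip_width: 0.0941
grip_force: 0.0
```

Run:
```python
from h import *
c=cam('wrist','w1.png');o=ctrl.get_obs();print(o['ee_pos'],o['eef_rot'])
P=cloud(c);ok=c['z_map']>0
hsv=cv2.cvtColor(c['pixels'],cv2.COLOR_RGB2HSV)
m=(cv2.inRange(hsv,(105,120,60),(125,255,255))>0)&ok&(abs(P[...,1]+.38)<.06)&(abs(P[...,0]-.52)<.06)
q=P[m&(P[...,2]>.044)];print(len(q),cv2.minAreaRect((q[:,:2]*1000).astype(np.float32)),np.median(q[:,2]))
```

```text
[ 0.5182707  -0.37095859  0.20530166] [-3.14136027e+00 -1.54060082e-04  1.46399596e+00]
733 ((545.0808715820312, -380.171630859375), (48.56377410888672, 62.460506439208984), 83.7079849243164) 0.04712439250841938
```

View pics/w1.png

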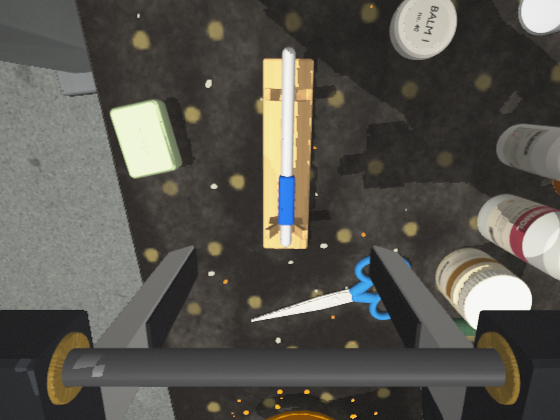

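The wrist view shows the bar nearly vertical in the image, sleeve at (287,201), bare end at (288,50), cradle round it and fingers clear of everything.

Run:
```python
from h import *
c=np.load('/tmp/wrist.npz');P=cloud(c);ok=c['z_map']>0
m=np.zeros(ok.shape,bool);m[170:230,272:302]=1
hsv=cv2.cvtColor(c['pixels'],cv2.COLOR_RGB2HSV)
q=P[m&ok&(cv2.inRange(hsv,(105,120,60),(125,255,255))>0)&(P[...,2]>.044)];print(len(q),cv2.minAreaRect((q[:,:2]*1000).astype(np.float32)),q.mean(0),np.median(q[:,2]))
m[:]=0;m[40:250,270:310]=1;q=P[m&ok&(P[...,2]>.04)&(P[...,2]<.06)];L=cv2.fitLine(q[:,:2].astype(np.float32),cv2.DIST_HUBER,0,.001,.001).ravel();print(L,np.arctan2(L[1],L[0]))
t=np.load('/tmp/top.npz')
p=np.array([.5183+.0,-.3709]);y=1.464
d=np.array([.5195,-.3787])-p;print('tool dx,dy',d@[np.cos(y),np.sin(y)],d@[np.sin(y),-np.cos(y)])
```

```text
731 ((521.2701416015625, -377.5463562011719), (48.56487274169922, 14.551873207092285), 83.70199584960938) [ 0.52106937 -0.37682452  0.04705084] 0.04712237438503741
[ 0.1144416   0.99342996  0.5274096  -0.3315929 ] 1.4561034
tool dx,dy -0.007627648866345865 0.0020245920013010465
```

Call:
servo_tool --pt "100 -0.0075 0.0025 0.02 0 0 0.005" --pt "100 0 0 0.04 0 0 0" --pt "100 0 0 0.04 0 0 0" --pt "100 0 0 0.04 0 0 0" --pt "100 0 0 0.03 0 0 0" --pt "100 0 0 0.014 0 0 0" --pt "100 0 0 0 0 0 0" --pt "30 0 0 0 0 0 0" --force 10

```text
time_s: 5.15
ee_pos: [0.5205, -0.3792, 0.0226]
eef_rot: [3.14, 0.001, 1.457]
force: [0.1, 0.5, -0.6]
grip_width: 0.0871
grip_force: 0.0
```

Call:
servo_tool --pt "0 0 0 0 0 0 0" --pt "0 0 0 0 0 0 0" --pt "0 0 0 0 0 0 0" --pt "0 0 0 0 0 0 0" --pt "0 0 0 0 0 0 0" --pt "0 0 0 0 0 0 0" --pt "0 0 0 0 0 0 0" --pt "0 0 0 0 0 0 0" --force 10

```text
time_s: 6.15
ee_pos: [0.52, -0.3787, 0.0214]
eef_rot: [-3.142, -0.0, 1.457]
force: [-0.9, 0.8, -0.6]
grip_width: 0.016
grip_force: 10.0
```

Call:
servo_tool --pt "0 0 0 0 0 0 0" --pt "0 0 0 -0.01 0 0 0" --pt "0 0 0 -0.015 0 0 0" --pt "0 0 0 -0.015 0 0 0" --pt "0 0 0 -0.015 0 0 0" --pt "0 0 0 0 0 0 0.08" --pt "0 0 0 0 0 0 0.077" --pt "0 0 0 0 0 0 0" --force 55

```text
time_s: 7.15
ee_pos: [0.5201, -0.3788, 0.0771]
eef_rot: [3.141, 0.0, 1.3]
force: [0.8, 0.4, -1.0]
grip_width: 0.0156
grip_force: 55.0
```

Call:
servo_tool --pt "0 0.03 -0.007 0 0 0 0" --pt "0 0.04 -0.0095 0 0 0 0" --pt "0 0.04 -0.01 0 0 0 0" --pt "0 0.04 -0.01 0 0 0 0" --pt "0 0.04 -0.01 0 0 0 0" --pt "0 0.04 -0.0095 0 0 0 0" --pt "0 0.0265 -0.0054 0 0 0 0" --pt "0 0 0 0 0 0 0"

```text
time_s: 8.15
ee_pos: [0.5297, -0.1138, 0.0769]
eef_rot: [3.141, -0.0, 1.304]
force: [-0.3, -0.0, -0.2]
grip_width: 0.0156
grip_force: 55.0
```

Run:
```python
from h import *
o=ctrl.get_obs();print(o['ee_pos'],o['eef_rot'])
for n in('wrist','top','scene'):
    c=cam(n);P=cloud(c);ok=c['z_map']>0
    E=np.array([.579,.063]);y=o['eef_rot'][2];u=np.array([np.cos(y),np.sin(y)]);v=np.array([u[1],-u[0]])
    r=P[...,:2]-o['ee_pos'][:2];a,b=r@u,r@v
    m=ok&(a>.03)&(a<.15)&(abs(b)<.015)&(P[...,2]>.08)&(P[...,2]<.12)
    q=P[m]
    if len(q)>20:
        A=np.c_[a[m],np.ones(len(q))];print(n,len(q),'tip',a[m].max(),'lat fit',np.linalg.lstsq(A,b[m],rcond=None)[0],'z fit',np.linalg.lstsq(A,q[:,2],rcond=None)[0])
    m=ok&(np.hypot(*(P[...,:2]-E).transpose(2,0,1))<.025)&(P[...,2]>.08)&(P[...,2]<.125)
    q=P[m]
    if len(q)>10:
        L=cv2.fitLine(q[:,:2].astype(np.float32),cv2.DIST_HUBER,0,.001,.001).ravel()
        print(n,'eye',len(q),'yaw',np.arctan2(L[1],L[0]),'mean',q.mean(0),'ax range',np.percentile((q[:,:2]-E)@v,[2,98]),'z',np.percentile(q[:,2],[2,98]))
w=np.load('/tmp/wrist.npz')['pixels'];s=np.load('/tmp/scene.npz')['pixels']
cv2.imwrite('pics/d.png',np.hstack([cv2.resize(w,(400,300)),cv2.resize(s[115:235,180:320],(350,300),interpolation=cv2.INTER_CUBIC)])[:,:,::-1])
```

```text
[ 0.5297082  -0.11381354  0.07694333] [ 3.14120157e+00 -5.24843079e-05  1.30384516e+00]
wrist 6171 tip 0.12233458126392052 lat fit [0.00404024 0.00018953] z fit [-0.00232578  0.09968062]
top 98 tip 0.13787109988552843 lat fit [ 0.0058142  -0.00137728] z fit [-0.02718617  0.10243583]
top eye 89 yaw -0.26568067 mean [0.57737378 0.06299636 0.09960968] ax range [-0.01494905  0.01249908] z [0.08223712 0.111201  ]
scene 24 tip 0.08206606850064312 lat fit [ 0.01774129 -0.00331189] z fit [0.0117517  0.09789072]
scene eye 84 yaw -0.28974494 mean [0.58047983 0.0629216  0.09666376] ax range [-0.01220892  0.01592357] z [0.08241719 0.11090459]
```

View pics/d.png

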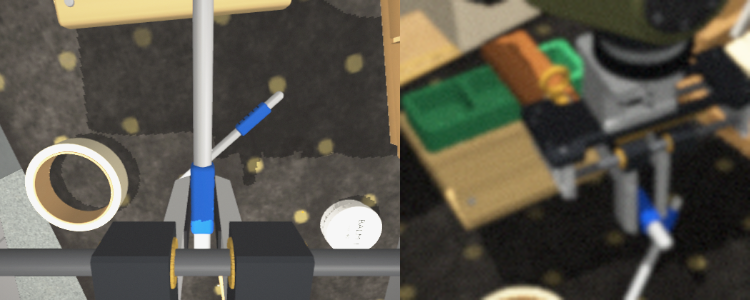

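The wrist view shows the bar straight in the fingers with the tip beyond the top edge; the scene crop shows the eye at about (558,80) of the crop, in line with the bar. I'll insert slowly.

Call:
servo_tool --pt "0 0.01 0.0003 0.0008 0 0 0" --pt "0 0.01 0 0 0 0 0" --pt "0 0.01 0 0 0 0 0" --pt "0 0.006 0 0 0 0 0" --pt "0 0.006 0 0 0 0 0" --pt "0 0.006 0 0 0 0 0" --pt "0 0.006 0 0 0 0 0" --pt "0 0 0 0 0 0 0"

```text
time_s: 9.3
ee_pos: [0.5443, -0.0629, 0.0757]
eef_rot: [3.142, -0.0, 1.3]
force: [0.5, 0.6, -1.4]
grip_width: 0.0155
grip_force: 55.0
```

Run:
```python
from h import *
o=ctrl.get_obs();print(o['ee_pos'],o['eef_rot'],o['force'],o['moment'])
t=cam('top')['pixels'];s=cam('scene')['pixels']
cv2.imwrite('pics/e.png',np.hstack([cv2.resize(t[140:220,150:240],(400,356),interpolation=cv2.INTER_CUBIC),cv2.resize(s[125:195,200:290],(400,356),interpolation=cv2.INTER_CUBIC)])[:,:,::-1])
```

```text
[ 0.54432139 -0.06285556  0.07565271] [ 3.14154643e+00 -5.85990016e-06  1.30023539e+00] [ 0.45632151  0.56440456 -1.42097419] [-0.10636348  0.09491982 -0.05927925]
```

View pics/e.png

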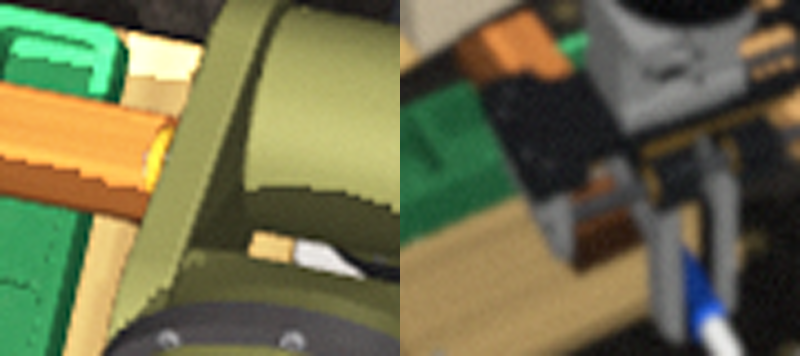

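No contact force; the top view shows the ring at (155,155) of the crop, mostly hidden by the arm. I'll push in further.

Call:
servo_tool --pt "0 0.007 0 0 0 0 0" --pt "0 0.007 0 0 0 0 0" --pt "0 0.006 0 0 0 0 0" --pt "0 0 0 0 0 0 0" --pt "0 0 0 0 0 0 0" --pt "0 0 0 0 0 0 0" --pt "0 0 0 0 0 0 0" --pt "0 0 0 0 0 0 0"

```text
time_s: 10.4
ee_pos: [0.5496, -0.044, 0.0756]
eef_rot: [-3.142, 0.0, 1.3]
force: [-0.3, -0.1, -1.3]
grip_width: 0.0158
grip_force: 55.0
```

```bash
cat >> h.py <<'E'
E=np.array([.5784,.0632])
def tq():
    F=[];M=[]
    for _ in range(1):
        o=ctrl.get_obs()
    r=o['ee_pos'][:2]-E;f=o['force']
    y=o['eef_rot'][2];u=np.array([np.cos(y),np.sin(y)]);v=np.array([u[1],-u[0]])
    print('t',o['time_s'],'pos',o['ee_pos'].round(4),'yaw',y.round(4),'F',f.round(2),'M',o['moment'].round(3),'Teye',round(o['moment'][2]+r[0]*f[1]-r[1]*f[0],3),'along',(-r@u).round(4),'lat',(-r@v).round(4),'q6',o['qpos'][5].round(2))
E
python3 -c "from h import *;tq()"
```

```text
t 10.4 pos [ 0.5496 -0.044   0.0756] yaw 1.2997 F [-0.28 -0.14 -1.34] M [-0.119  0.089 -0.05 ] Teye -0.076 along 0.111 lat -0.0009 q6 0.12
```

Call:
servo_tool --pt "0 0.0003 -0.0083 0 0 0 0.075" --pt "0 0.0003 -0.0083 0 0 0 0.075" --pt "0 0.0003 -0.0083 0 0 0 0.075" --pt "0 0.0003 -0.0083 0 0 0 0.075" --pt "0 0.0003 -0.0083 0 0 0 0.075" --pt "0 0.0003 -0.0083 0 0 0 0.075" --pt "0 0.0003 -0.0083 0 0 0 0.075" --pt "0 0 0 0 0 0 0"

```text
time_s: 11.4
ee_pos: [0.4999, -0.0146, 0.0758]
eef_rot: [3.142, -0.0, 0.776]
force: [0.6, -0.0, -0.7]
grip_width: 0.0155
grip_force: 55.0
```

```bash
python3 -c "from h import *;tq()"
```

```text
t 11.4 pos [ 0.4999 -0.0146  0.0758] yaw 0.7756 F [ 0.61 -0.   -0.7 ] M [-0.028  0.105  0.023] Teye 0.07 along 0.1105 lat -0.0006 q6 0.69
```

Call:
servo_tool --pt "0 0.0001 -0.0055 0 0 0 0.05" --pt "0 0.0001 -0.0055 0 0 0 0.05" --pt "0 0.0001 -0.0055 0 0 0 0.05" --pt "0 0.0001 -0.0055 0 0 0 0.05" --pt "0 0.0001 -0.0055 0 0 0 0.05" --pt "0 0.0001 -0.0055 0 0 0 0.05" --pt "0 0 0 0 0 0 0" --pt "0 0 0 0 0 0 0"

```text
time_s: 12.4
ee_pos: [0.4808, 0.0117, 0.0757]
eef_rot: [-3.141, -0.0, 0.477]
force: [-1.4, 3.2, -1.1]
grip_width: 0.0158
grip_force: 55.1
```

```bash
cat >> h.py <<'E'
def tqa(n=6):
    T=[];F=[];M=[]
    for i in range(n):
        o=ctrl.get_obs();r=o['ee_pos'][:2]-E;f=o['force'];F.append(f);M.append(o['moment']);T.append(o['moment'][2]+r[0]*f[1]-r[1]*f[0])
        if i<n-1: ctrl.camera('top')
    y=o['eef_rot'][2];u=np.array([np.cos(y),np.sin(y)]);v=np.array([u[1],-u[0]]);F=np.mean(F,0)
    print('t',round(o['time_s'],2),'pos',o['ee_pos'].round(4),'yaw',y.round(4),'Fu,Fv',(F[:2]@u).round(2),(F[:2]@v).round(2),'Fz',F[2].round(2),'M',np.mean(M,0).round(3),'Teye',np.mean(T).round(3),'+-',(np.std(T)/n**.5).round(3),'along',(-r@u).round(4),'lat',(-r@v).round(4),'q6',o['qpos'][5].round(2))
E
python3 - <<'E'
from h import *
tqa()
s=cam('scene')['pixels'];t=cam('top')['pixels']
cv2.imwrite('pics/f.png',np.hstack([cv2.resize(t[140:220,150:240],(400,356),interpolation=cv2.INTER_CUBIC),cv2.resize(s[125:195,200:290],(400,356),interpolation=cv2.INTER_CUBIC)])[:,:,::-1])
E
```

```text
t 12.65 pos [0.4807 0.0117 0.0757] yaw 0.4752 Fu,Fv 0.77 -3.45 Fz -0.74 M [0.556 0.212 0.407] Teye 0.027 +- 0.025 along 0.1104 lat -0.0011 q6 1.04
```

View pics/f.png

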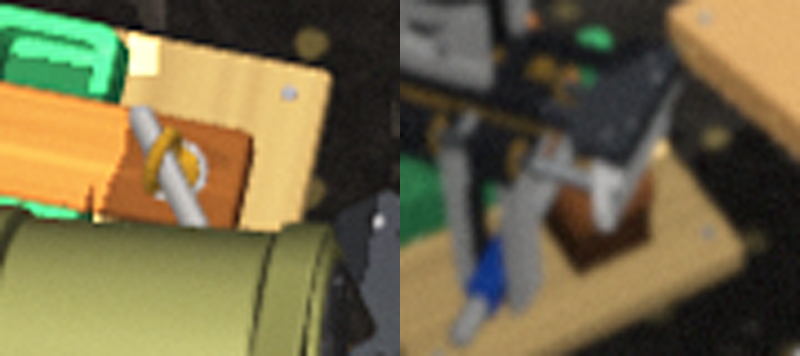

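The top crop shows the bar passing through the ring at (165,165), tip at (140,115), so it is inserted. There is a slight sideways load, so I'll recentre by 1 mm while turning on.

Call:
servo_tool --pt "0 0.0 -0.0012 0 0 0 0" --pt "0 0.0001 -0.0028 0 0 0 0.025" --pt "0 0.0001 -0.0028 0 0 0 0.025" --pt "0 0.0001 -0.0028 0 0 0 0.025" --pt "0 0.0001 -0.0028 0 0 0 0.025" --pt "0 0 0 0 0 0 0" --pt "0 0 0 0 0 0 0" --pt "0 0 0 0 0 0 0"

```text
time_s: 13.75
ee_pos: [0.4756, 0.0231, 0.0756]
eef_rot: [-3.142, 0.0, 0.375]
force: [-1.1, -0.8, -0.2]
grip_width: 0.0156
grip_force: 55.0
```

```bash
python3 -c "from h import *;tqa()"
```

```text
t 14.0 pos [0.4756 0.0231 0.0756] yaw 0.3748 Fu,Fv -1.34 -0.66 Fz -0.56 M [0.067 0.394 0.173] Teye 0.1 +- 0.026 along 0.1103 lat 0.0003 q6 1.17
```

Call:
servo_tool --pt "0 0.0 -0.0022 0 0 0 0.02" --pt "0 0.0 -0.0022 0 0 0 0.02" --pt "0 0.0001 -0.0022 0 0 0 0.02" --pt "0 0 0 0 0 0 0" --pt "0 0 0 0 0 0 0" --pt "0 0 0 0 0 0 0" --pt "0 0 0 0 0 0 0" --pt "0 0 0 0 0 0 0"

```text
time_s: 15.0
ee_pos: [0.4735, 0.0294, 0.0756]
eef_rot: [-3.142, 0.0, 0.315]
force: [-1.8, -0.5, -0.6]
grip_width: 0.0153
grip_force: 55.0
```

```bash
python3 -c "from h import *;tqa()"
```

```text
t 15.25 pos [0.4735 0.0294 0.0756] yaw 0.3148 Fu,Fv -2.48 -0.73 Fz -0.55 M [0.034 0.609 0.203] Teye 0.123 +- 0.03 along 0.1103 lat 0.0003 q6 1.24
```

Call:
servo_tool --pt "0 0.0 -0.0022 0 0 0 0.02" --pt "0 0.0 -0.0022 0 0 0 0.02" --pt "0 0.0001 -0.0022 0 0 0 0.02" --pt "0 0 0 0 0 0 0" --pt "0 0 0 0 0 0 0" --pt "0 0 0 0 0 0 0" --pt "0 0 0 0 0 0 0" --pt "0 0 0 0 0 0 0"

```text
time_s: 16.25
ee_pos: [0.4717, 0.0357, 0.0756]
eef_rot: [-3.142, 0.0, 0.255]
force: [-2.9, 1.1, -0.6]
grip_width: 0.0159
grip_force: 55.0
```

```bash
python3 -c "from h import *;tqa()"
```

```text
t 16.5 pos [0.4717 0.0357 0.0756] yaw 0.2548 Fu,Fv -2.91 -1.61 Fz -0.57 M [0.068 0.738 0.22 ] Teye 0.044 +- 0.02 along 0.1102 lat 0.0003 q6 1.31
```

Call:
servo_tool --pt "0 -0.0005 -0.0025 0 0 0 0.02" --pt "0 0.0 -0.0028 0 0 0 0.025" --pt "0 0.0 -0.0028 0 0 0 0.025" --pt "0 0 0 0 0 0 0" --pt "0 0 0 0 0 0 0" --pt "0 0 0 0 0 0 0" --pt "0 0 0 0 0 0 0" --pt "0 0 0 0 0 0 0"

```text
time_s: 17.5
ee_pos: [0.4695, 0.0435, 0.0757]
eef_rot: [3.142, -0.0, 0.185]
force: [3.4, 1.6, -1.2]
grip_width: 0.0157
grip_force: 55.0
```

```bash
python3 -c "from h import *;tqa()"
```

```text
t 17.75 pos [0.4694 0.0435 0.0757] yaw 0.1848 Fu,Fv 3.35 -1.06 Fz -1.24 M [ 0.285 -0.426  0.156] Teye 0.036 +- 0.027 along 0.1108 lat 0.0006 q6 1.4
```

Call:
servo_tool --pt "0 0.0003 -0.0022 0 0 0 0.02" --pt "0 0.0 -0.0027 0 0 0 0.025" --pt "0 0.0 -0.0027 0 0 0 0.025" --pt "0 0 0 0 0 0 0" --pt "0 0 0 0 0 0 0" --pt "0 0 0 0 0 0 0" --pt "0 0 0 0 0 0 0" --pt "0 0 0 0 0 0 0"

```text
time_s: 18.75
ee_pos: [0.4683, 0.051, 0.0756]
eef_rot: [3.142, 0.0, 0.115]
force: [-0.0, 0.9, -0.8]
grip_width: 0.0155
grip_force: 55.1
```

```bash
python3 -c "from h import *;tqa()"
```

```text
t 19.0 pos [0.4684 0.051  0.0756] yaw 0.1148 Fu,Fv 0.47 -0.75 Fz -0.37 M [0.142 0.073 0.218] Teye 0.135 +- 0.021 along 0.1107 lat 0.0005 q6 1.49
```

Call:
servo_tool --pt "0 0.0 -0.0022 0 0 0 0.02" --pt "0 0.0 -0.0022 0 0 0 0.02" --pt "0 0.0 -0.0022 0 0 0 0.02" --pt "0 0 0 0 0 0 0" --pt "0 0 0 0 0 0 0" --pt "0 0 0 0 0 0 0" --pt "0 0 0 0 0 0 0" --pt "0 0 0 0 0 0 0"

```text
time_s: 20.0
ee_pos: [0.4678, 0.0576, 0.0756]
eef_rot: [3.142, 0.0, 0.055]
force: [-0.0, 0.9, -0.4]
grip_width: 0.0155
grip_force: 55.1
```

```bash
python3 -c "from h import *;tqa()"
```

```text
t 20.25 pos [0.4677 0.0576 0.0756] yaw 0.0548 Fu,Fv 0.12 0.06 Fz -0.64 M [-0.008  0.097  0.265] Teye 0.271 +- 0.026 along 0.1108 lat 0.0005 q6 1.56
```

Call:
servo_tool --pt "0 0.0 -0.0017 0 0 0 0.015" --pt "0 0.0 -0.0017 0 0 0 0.015" --pt "0 0 0 0 0 0 0" --pt "0 0 0 0 0 0 0" --pt "0 0 0 0 0 0 0" --pt "0 0 0 0 0 0 0" --pt "0 0 0 0 0 0 0" --pt "0 0 0 0 0 0 0"

```text
time_s: 21.25
ee_pos: [0.4676, 0.061, 0.0756]
eef_rot: [3.142, 0.0, 0.025]
force: [-1.4, -0.7, -0.9]
grip_width: 0.0156
grip_force: 55.1
```

```bash
python3 -c "from h import *;tqa(8)"
```

```text
t 21.6 pos [0.4676 0.061  0.0756] yaw 0.0248 Fu,Fv -1.47 0.26 Fz -0.82 M [-0.108  0.282  0.251] Teye 0.281 +- 0.022 along 0.1108 lat 0.0005 q6 1.6
```

Call:
servo_tool --pt "0 0.0 -0.0017 0 0 0 0.015" --pt "0 0.0 -0.0017 0 0 0 0.015" --pt "0 0 0 0 0 0 0" --pt "0 0 0 0 0 0 0" --pt "0 0 0 0 0 0 0" --pt "0 0 0 0 0 0 0" --pt "0 0 0 0 0 0 0" --pt "0 0 0 0 0 0 0"

```text
time_s: 22.6
ee_pos: [0.4675, 0.0644, 0.0756]
eef_rot: [3.142, 0.0, -0.005]
force: [-1.0, -0.5, -1.1]
grip_width: 0.0156
grip_force: 55.1
```

```bash
python3 -c "from h import *;tqa(8)"
```

```text
t 22.95 pos [0.4675 0.0644 0.0756] yaw -0.0052 Fu,Fv -1.14 0.67 Fz -0.62 M [-0.201  0.356  0.276] Teye 0.351 +- 0.018 along 0.1109 lat 0.0006 q6 1.64
```

Call:
servo_tool --pt "0 0.0 -0.0011 0 0 0 0.01" --pt "0 0.0 -0.0011 0 0 0 0.01" --pt "0 0 0 0 0 0 0" --pt "0 0 0 0 0 0 0" --pt "0 0 0 0 0 0 0" --pt "0 0 0 0 0 0 0" --pt "0 0 0 0 0 0 0" --pt "0 0 0 0 0 0 0"

```text
time_s: 23.95
ee_pos: [0.4676, 0.0666, 0.0756]
eef_rot: [-3.142, 0.0, -0.025]
force: [-1.8, -1.2, -1.2]
grip_width: 0.0157
grip_force: 55.1
```

```bash
python3 -c "from h import *;tqa(10)"
```

```text
t 24.4 pos [0.4676 0.0666 0.0756] yaw -0.0252 Fu,Fv -1.45 1.57 Fz -0.67 M [-0.244  0.396  0.293] Teye 0.468 +- 0.015 along 0.1109 lat 0.0006 q6 1.66
```

Torque is about 0.45 N m: seated and tight. Now I'll swing back to the middle of the play.

Call:
servo_tool --pt "0 0.0001 0.0055 0 0 0 -0.05" --pt "0 0.0003 0.0089 0 0 0 -0.08" --pt "0 0.0003 0.0089 0 0 0 -0.08" --pt "0 0.0003 0.0089 0 0 0 -0.08" --pt "0 0.0003 0.0089 0 0 0 -0.08" --pt "0 0.0003 0.0089 0 0 0 -0.08" --pt "0 0.0003 0.0089 0 0 0 -0.08" --pt "0 0 0 0 0 0 0"

```text
time_s: 25.4
ee_pos: [0.4813, 0.0097, 0.0757]
eef_rot: [3.142, -0.0, 0.503]
force: [0.2, 0.7, -0.8]
grip_width: 0.0156
grip_force: 55.0
```

Run:
```python
from h import *
tqa(5);t=cam('top')['pixels'];s=cam('scene')['pixels']
cv2.imwrite('pics/g.png',np.hstack([cv2.resize(t[150:210,160:220],(400,400),interpolation=cv2.INTER_CUBIC),cv2.resize(s[125:185,205:265],(400,400),interpolation=cv2.INTER_CUBIC)])[:,:,::-1])
```

```text
t 25.6 pos [0.481  0.0103 0.0756] yaw 0.5036 Fu,Fv 0.25 -0.07 Fz -1.06 M [-0.011  0.152  0.005] Teye -0.003 +- 0.018 along 0.1109 lat 0.0006 q6 1.01
```

View pics/g.png

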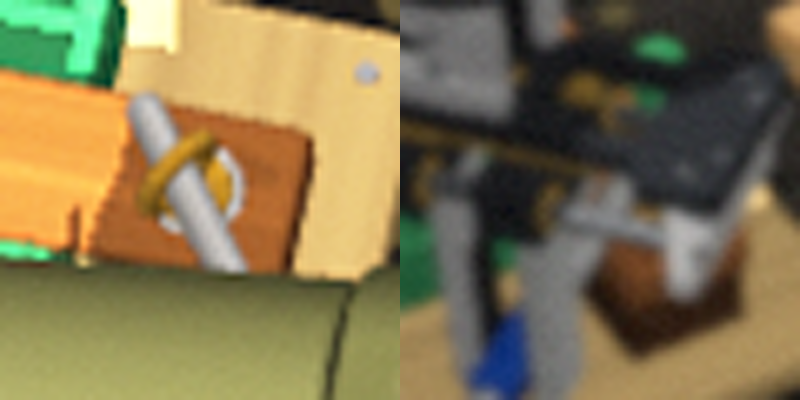

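The top crop shows the bar at (185,190) centred in the ring and nearly square to it, with the tip at (145,105). There is no load, so I'll draw it out.

Call:
servo_tool --pt "0 0.0003 0.0089 0 0 0 -0.08" --pt "0 0.0003 0.0089 0 0 0 -0.08" --pt "0 0 0 0 0 0 0" --pt "0 -0.006 0 0 0 0 0" --pt "0 -0.012 0 0 0 0 0" --pt "0 -0.012 0 0 0 0 0" --pt "0 -0.015 0 0 0 0 0" --pt "0 -0.02 0 0 0 0 0"

```text
time_s: 26.7
ee_pos: [0.4387, -0.0457, 0.0757]
eef_rot: [3.141, -0.0, 0.665]
force: [-0.5, -0.5, -1.6]
grip_width: 0.0151
grip_force: 55.0
```

Call:
servo_tool --pt "0 -0.01 0.01 -0.01 0 0 0" --pt "0 0 0.01 -0.015 0 0 -0.1" --pt "0 0 0 -0.015 0 0 -0.115" --pt "0 0 0 0 0 0 -0.115" --pt "0 0 0 0 0 0 -0.115" --pt "0 0 0 0 0 0 -0.115" --pt "0 0 0 0 0 0 -0.115" --pt "0 0 0 0 0 0 -0.115"

```text
time_s: 27.7
ee_pos: [0.4445, -0.0677, 0.1165]
eef_rot: [3.141, 0.0, 1.458]
force: [0.1, 0.3, -0.6]
grip_width: 0.016
grip_force: 55.0
```

Run:
```python
from h import *
o=ctrl.get_obs();y=o['eef_rot'][2];d=np.array([.52,-.3787])-o['ee_pos'][:2];print(o['ee_pos'],o['eef_rot'],'dx,dy',d@[np.cos(y),np.sin(y)],d@[np.sin(y),-np.cos(y)])
c=cam('top');P=cloud(c);ok=c['z_map']>0
q=P[ok&(np.hypot(*(P[...,:2]-E).transpose(2,0,1))<.025)&(P[...,2]>.08)&(P[...,2]<.12)]
if len(q)>10:
    L=cv2.fitLine(q[:,:2].astype(np.float32),cv2.DIST_HUBER,0,.001,.001).ravel();print('eye',len(q),np.arctan2(L[1],L[0])+np.pi/2,q.mean(0))
```

```text
[ 0.44449135 -0.0676606   0.11645023] [3.14057294e+00 1.08858905e-04 1.45817474e+00] dx,dy -0.3005829899104866 0.10998603763434461
eye 93 0.89908 [0.57785062 0.06310818 0.09864952]
```

Call:
servo_tool --pt "0 -0.03 0.011 0 0 0 0" --pt "0 -0.045 0.0165 0 0 0 0" --pt "0 -0.045 0.0165 0 0 0 0" --pt "0 -0.045 0.0165 0 0 0 0" --pt "0 -0.045 0.0165 0 0 0 0" --pt "0 -0.045 0.0165 0 0 0 0" --pt "0 -0.0456 0.0165 0 0 0 0" --pt "0 0 0 0 0 0 0"

```text
time_s: 28.75
ee_pos: [0.5181, -0.3815, 0.1154]
eef_rot: [3.141, 0.0, 1.45]
force: [-0.6, 0.1, -0.9]
grip_width: 0.0156
grip_force: 55.0
```

Run:
```python
from h import *
c=cam('wrist');o=ctrl.get_obs();p=o['ee_pos'];y=o['eef_rot'][2];u=np.array([np.cos(y),np.sin(y)]);v=np.array([u[1],-u[0]])
d=np.array([.52,-.3787])-p[:2];print(p,y,'dx,dy',d@u,d@v)
P=cloud(c);r=P[...,:2]-p[:2];a,b=r@u,r@v;z=P[...,2];ok=c['z_map']>0
hsv=cv2.cvtColor(c['pixels'],cv2.COLOR_RGB2HSV)
m=ok&(abs(b)<.015)&(z>p[2])&(z<p[2]+.04)&(a<.16)&(a>-.03)
bl=m&(cv2.inRange(hsv,(105,120,60),(125,255,255))>0)
print('sleeve along range',np.percentile(a[bl],[1,99]),'lat',np.median(b[bl]),'bar along max',a[m].max())
g=m&(a>.03);A=np.c_[a[g],np.ones(g.sum())];print('lat fit',np.linalg.lstsq(A,b[g],rcond=None)[0],'z fit',np.linalg.lstsq(A,z[g]-p[2]-.019,rcond=None)[0])
k=proj(c,[p[0]+.1*u[0],p[1]+.1*u[1],p[2]+.025]);print(k)
cv2.imwrite('pics/i.png',c['pixels'][:,:,::-1])
```

```text
[ 0.51807302 -0.37976137  0.11543912] 1.4513176643913008 dx,dy 0.0012834905323099177 0.0017867295351143902
sleeve along range [-0.02374636  0.023584  ] lat 0.00033788565816271433 bar along max 0.12037449697198603
lat fit [0.00511565 0.00050977] z fit [-0.00276952  0.00371919]
[[281.6455301   53.61686208]]
```

View pics/i.png

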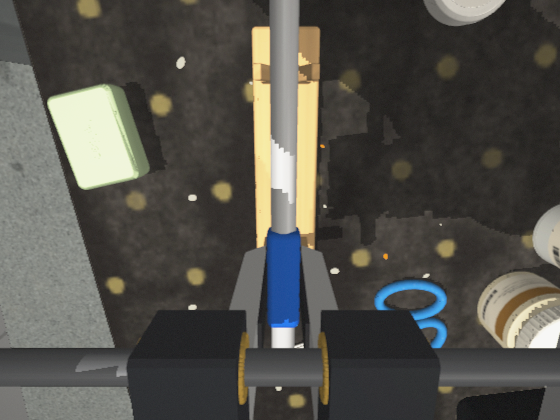

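The wrist view shows the bar over the cradle, sleeve (283,275) still centred in the fingers, no slip. Lowering.

Call:
servo_tool --pt "0 0.0013 0.0018 0 0 0 -0.006" --pt "0 0 0 0.02 0 0 0" --pt "0 0 0 0.025 0 0 0" --pt "0 0 0 0.015 0 0 0" --pt "0 0 0 0.012 0 0 0" --pt "0 0 0 0.01 0 0 0" --pt "0 0 0 0.007 0 0 0" --pt "0 0 0 0 0 0 0"

```text
time_s: 29.8
ee_pos: [0.5204, -0.3772, 0.0263]
eef_rot: [-3.141, -0.0, 1.461]
force: [-0.1, 1.3, -0.4]
grip_width: 0.0154
grip_force: 55.0
```

Call:
servo_tool --pt "0 -0.0015 -0.0002 0 0 0 0.004" --pt "0 0 0 0.002 0 0 0" --pt "0 0 0 0.002 0 0 0" --pt "0 0 0 0.001 0 0 0" --pt "0 0 0 0 0 0 0" --pt "0 0 0 0 0 0 0" --pt "5 0 0 0 0 0 0" --pt "20 0 0 0 0 0 0"

```text
time_s: 30.8
ee_pos: [0.5202, -0.3787, 0.0218]
eef_rot: [3.141, 0.0, 1.457]
force: [0.1, -0.5, 0.2]
grip_width: 0.0187
grip_force: 0.0
```

Call:
servo_tool --pt "40 0 0 0 0 0 0" --pt "60 0 0 0 0 0 0" --pt "60 0 0 0 0 0 0" --pt "60 0 0 -0.01 0 0 0" --pt "60 0 0 -0.03 0 0 0" --pt "60 0 0 -0.04 0 0 0" --pt "60 0 0 -0.05 0 0 0" --pt "60 0 0 -0.04 0 0 0"

```text
time_s: 31.8
ee_pos: [0.5203, -0.3787, 0.1947]
eef_rot: [3.14, 0.001, 1.457]
force: [-0.5, -0.0, -0.9]
grip_width: 0.0565
grip_force: 0.0
```

Run:
```python
from h import *
o=ctrl.get_obs();print(o['time_s'],o['ee_pos'])
for n in ('wrist','top'):
    c=cam(n,n+'_end.png');P=cloud(c);ok=c['z_map']>0
    d=np.array([np.cos(1.458),np.sin(1.458)]);v=np.array([d[1],-d[0]]);r=P[...,:2]-[.5245,-.334];a,b=r@d,r@v
    m=ok&(abs(b)<.012)&(abs(a)<.12)&(P[...,2]>.038)&(P[...,2]<.06);A=np.c_[a[m],np.ones(m.sum())]
    if m.sum()>20: print(n,m.sum(),a[m].min(),a[m].max(),'lat',np.linalg.lstsq(A,b[m],rcond=None)[0],'z',np.linalg.lstsq(A,P[m][:,2],rcond=None)[0])
    if n=='top':
        q=P[ok&(np.hypot(*(P[...,:2]-E).transpose(2,0,1))<.025)&(P[...,2]>.08)&(P[...,2]<.12)]
        L=cv2.fitLine(q[:,:2].astype(np.float32),cv2.DIST_HUBER,0,.001,.001).ravel();print('eye',len(q),np.arctan2(L[1],L[0])+np.pi/2)
```

```text
31.8 [ 0.52025467 -0.37874713  0.19474616]
wrist 3063 -0.09329754611898665 0.0951676163233599 lat [0.00496947 0.00136551] z [-0.01367112  0.04478415]
top 502 -0.0760091141340604 0.09452510292200267 lat [ 0.00051449 -0.00074709] z [-0.02253447  0.04529633]
eye 92 0.85164523
```

View pics/wrist_end.png

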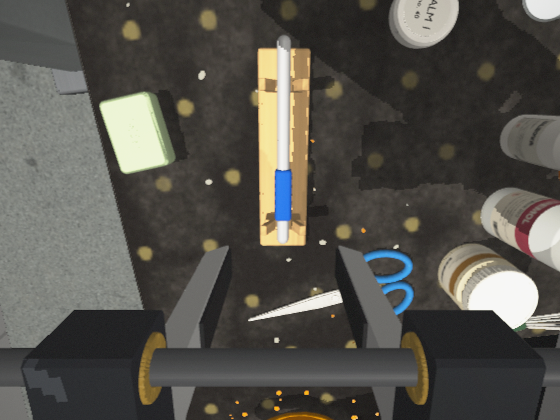

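The bar lies back in both V-notches, sleeve at (283,195), bare end at (284,42), and the fingers are clear. The eye is still in its turned position.

```bash
python3 -c "from station import ctrl;print(ctrl.hand_in())"
```

```text
the job is handed in; nothing more can be done
None
```

I turned the eye with the bar until it seated, reading about 0.47 N m at the wrist, then drew the bar out without load, laid it back in its cradle and handed the job in at about 32 s.

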